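Fit a double lid on the press's parts tin and lift the red cover off

ROBOT

A 6-joint arm with a two-finger parallel gripper is mounted at the origin on the work surface. World frame = base frame: x ahead of the robot, y to its left, z up, the work surface at z = 0. Lengths are in m, angles in rad, forces in N, time in s.
With the tool pointing down it reaches from about 0.35 to 0.975 m from the base axis. Payload 4.9 kg.
Tool frame: the origin (TCP) lies midway between the tips of the shut fingers; the grasp point (between the pads) lies manip.grip_depth behind it (manip.grip_depth is the distance from the TCP to the grasp point, in m); z points along the fingers, x is the direction in which the jaws open and shut, and the axes are right-handed (so a half turn about z gives the same grasp; the last joint's range is limited). The gripper opens to 85 mm and grips with 20 to 120 N. Pads are 22 mm wide; open, the fingers measure 114 mm over their backs; the gripper's body (76 mm by 85 mm) begins 54 mm behind the grasp point. The pads swing forward as they close: fully open they stand 13 mm farther back than shut.
Start: joints at [1.07, 0.053, 1.613, -0, 1.476, -0.119], TCP at [0.233, 0.58, 0.231] pointing down, gripper open.
Joint ranges: [-3.01, 3.01], [-1.01, 2.22], [0.06, 2.58], [-1.02, 4.17], [0.09, 2.62], [-3.14, 3.14]. Speed limits (rad/s): [2.57, 2.57, 3.14, 3.14, 3.14, 3.14].

INTERFACE

Orientations are given as a unit quaternion [w, x, y, z].
In Python, from plant import state, grab_frame, ticket, manip gives the robot as it stands.
- The arm moves only by the tool carry_out, never from a script. Its argument "moves" is a list that holds one entry, the list of rows, each a list of 7 numbers: the turn, a rotation vector about the tool's x, y, z each as a share of 5 degrees, from -1 to 1, then the shift along the tool's x, y, z each as a share of 0.04 m, from -1 to 1, then the gripper command: -1 is shut, 1 is fully open, values between are in proportion. A call has 1 to 8 rows; each row shifts and turns the commanded pose from where the row before left it, along the tool's axes as they then stand; what a row does not reach is not made up. A row lasts 1/12 s, in which the tool goes at most 41.7 mm and 7.16 degrees, less where a joint would pass 70% of its speed; a pose out of reach is approached as far as the arm can. A call with a number of a shift or a turn outside -1 to 1 is refused whole. A call with a gripper value outside its range is refused whole. The fingers move at their own pace and stop on an object; the grip force is fixed at half the most. Time passes only in rows, so rows that do not move let the fingers close. It gives the time, the measured TCP pose, the force and the opening at its end, in the units of the state.
- state(): the state, without advancing time (a new reading comes with each control period).
- grab_frame(name): name is "scene" or "top" or "wrist"; returns a dict with "frame" (384x512x3 uint8, red, green, blue), "z_map" (384x512 float32, m along the optical axis (not along the pixel's ray), 0 where there is no reading), "K" (3x3 intrinsics, pixels), "k1" (the pictures are not rectified: a ray, as slopes to the right and down, at radius r is drawn at 1 + k1 r^2 times it, then the intrinsics apply), "world_from_camera" (4x4, takes a point from camera to world coordinates); the wrist camera has in their place "hand_eye" (4x4, takes a point from camera to tool coordinates, whose origin is the TCP and whose axes are the tool frame's). Camera axes: x right, y down, z forward; pixel columns grow to the right and rows downward; lengths in m; the calibration is good to about 2 mm. A picture is of the moment at which its call begins: read the wrist's pose just before it.
- ticket.job_done(): hands the job in, once; it reports no verdict.
The state is a dict: "time": time; "joint_pos": joint angles; "joint_vel": joint speeds; "joint_efforts": joint torques, N m; "tool_pos": TCP position; "tool_rot": TCP orientation; "contact_force": force on the tool from outside, world axes, zero at the start; "ft_torque": the same for the moment, N m; "gripper_width": opening from 0.0 (shut) to 1.0 (fully open).
Only numpy, scipy, OpenCV 4.12 (cv2) and the standard library are available. Lean on these libraries where they do the work, as an engineer would, in place of code of your own. Each camera call takes 0.05 s, during which the arm holds its last target.

TASK

Close the grey parts tin with its double lid: pick up the two nested lids together by the blue knob, turn them to match the tin, lower them on (do not drop them) until the inner metal lid is fully home in the tin's mouth, and let go of the knob. Then take the red outer lid by its black collar and lift it alone, leaving the inner lid seated and undisturbed; finish while still holding the red lid in the gripper, level, completely above the blue knob and a few centimetres clear of it. Keep the two lids together until they are on the tin, and leave the oil bottle, the regulator and the tape roll where they are.

Things in the scene. Friction and masses are not known exactly. Their poses are not given: they have to be found in the camera images.
- tin: Fixed open grey steel tin, 104 (x) x 84 (y) x 90 mm high, 4 mm walls; origin: centre of its underside on the bench, x along its long side. A 190 x 100 x 4 mm dark base plate and two bent brackets at its short ends (up to 49 mm high) hold it down. A half turn of the lids makes no difference.
- tin_mouth (a point): Centre of the tin's open mouth at the height of its rim, 90 mm above the bench; mouth 96 (x) x 76 (y) mm inside; axes as the tin's, z up.
- inner_lid: Loose aluminium lid, 140 to 260 g, at first on the bench under the red lid, long side roughly across the tin's. Origin: centre of its plug's underside, x along its long side. Plug 14 mm deep, sloping sides, 76 x 56 mm at the foot, 90 x 70 at the top; flange 106 x 86 x 4 mm above it rests on the tin's rim; then stem and blue knob, top at 79 mm. Lifting the knob carries both lids.
- flange (a point): Centre of the inner lid's flange, half-way through its thickness, 16 mm above the inner lid's origin; 2 mm above the tin's rim when home.
- knob (a point): Centre of the part of the inner lid's blue knob that stands out of the red lid's collar, 65 mm above the inner lid's origin, 51 mm above the tin's rim when home. Block 26 (x) x 18 (y) mm, 14 mm up and down from this point (down to the collar's top); axes as the inner lid's: grip it across y.
- outer_lid: Loose red lid, 100 to 180 g, lying on the inner lid's flange. Origin: centre of the underside of its top plate (116 x 96 x 3 mm, x long), 18 mm above the inner lid's origin when nested. Its flared skirt hangs 12 mm below that, 124 x 104 mm at the foot, 3 mm of play around the flange. The knob passes through a 42 x 36 mm opening inside the collar.
- collar (a point): Centre of the black collar on the red lid, 17 mm above that lid's origin, 19 mm above flange when nested. Collar 50 (x) x 44 (y) mm outside, 28 mm high (14 mm either way), 4 mm walls; grip it from outside across y, the knob (28 mm above the collar) between the fingers. Raised 61 mm from nested, the plate's underside is level with the knob's top.
- oil_mid (a point): Bystander: oil bottle with red cap, 48 mm diameter, 100 mm high; point half-way up.
- oil: The oil bottle; origin at the centre of its underside.
- regulator_mid (a point): Bystander: brass, red and black air regulator with a dial, 46 mm diameter (dial sticks out 38 mm), 86 mm high; point half-way up.
- regulator: The air regulator; origin at the centre of its underside.
- tape_mid (a point): Bystander: yellow tape roll lying flat, 76 mm diameter, 24 mm high; point half-way up.
- tape: The tape roll; origin at the centre of its underside.
Not all that is in view belongs to the job. What is meant by the inner_lid is not yellow, and is the larger of those in its own colour.

How it is judged:
By the outcome, as a careful person would: the job done as asked, in the order asked, and still so for the second after the job is handed in, while the arm keeps its last pose, push and grip.
It also fails if it takes over 51 s, if anything falls off the work surface, if the arm or the gripper's body presses on something with over 40 N, if the wrist force passes 120 N, or if a joint passes its speed limit or range.

## Working session

There is one attempt and no reset: what is moved stays moved. The work goes in short steps, Python scripts to look and compute and a tool call to move; the robot and the scene stay as the last step left them, time stands still between calls to the robot, and variables do not carry over. Pictures are saved under pics/ and viewed, and the job is handed in when it is done.

Besides the shell and the picture viewer there is one more tool, called after "Request:" in YAML: its name, and indented under it one key for each argument. carry_out: Moves the arm, as the interface text tells. Shift numbers are shares of 0.04 m and turn numbers shares of 5 degrees, none past 1 either way. Its arguments: {"type":"object","properties":{"moves":{"type":"array"}},"required":["moves"]}

```bash
mkdir -p pics; ls; cat > h.py <<'E'
import numpy as np, cv2
from plant import state, grab_frame, ticket, manip
from scipy.spatial.transform import Rotation as R
def rot(q): return R.from_quat([q[1],q[2],q[3],q[0]])
def tool():
    s=state(); T=np.eye(4); T[:3,:3]=rot(s["tool_rot"]).as_matrix(); T[:3,3]=s["tool_pos"]; return T
def grab(n):
    T=tool(); f=grab_frame(n)
    f["W"]=T@f["hand_eye"] if n=="wrist" else np.array(f["world_from_camera"])
    np.savez("last_%s.npz"%n,**{k:np.array(v) for k,v in f.items()})
    return f
def load(n): return dict(np.load("last_%s.npz"%n))
def save(f,name): cv2.imwrite("pics/"+name,cv2.cvtColor(f["frame"],cv2.COLOR_RGB2BGR))
def slopes(f,uv):
    K=np.array(f["K"]);k=float(f["k1"])
    return cv2.undistortPoints(np.array(uv,float).reshape(-1,1,2),K,np.array([k,0,0,0.])).reshape(-1,2)
def cloud(f):
    h,w=f["z_map"].shape; u,v=np.meshgrid(np.arange(w),np.arange(h))
    s=slopes(f,np.stack([u.ravel(),v.ravel()],1)); z=f["z_map"].ravel()
    P=np.c_[s*z[:,None],z]; Wd=P@f["W"][:3,:3].T+f["W"][:3,3]; Wd[z==0]=np.nan
    return Wd.reshape(h,w,3)
def onz(f,uv,z):
    s=slopes(f,uv); d=np.c_[s,np.ones(len(s))]@f["W"][:3,:3].T; o=f["W"][:3,3]
    return o+d*((z-o[2])/d[:,2])[:,None]
E
python3 - <<'E'
from h import *
s=state(); print(s); print(manip.__dict__ if hasattr(manip,'__dict__') else manip, getattr(manip,'grip_depth',None))
for n in("scene","top","wrist"):
    f=grab(n); save(f,n+"0.png"); print(n,f["K"],f["k1"],f["W"])
E
```

```text
pics
{'time': 0.0, 'joint_pos': array([ 1.07000008e+00,  5.34094068e-02,  1.61432354e+00,  2.29697259e-05,
        1.47599329e+00, -1.19000246e-01]), 'joint_vel': array([-0.00028379,  0.00113613, -0.00077062,  0.00067835,  0.00156001,
       -0.00033675]), 'joint_efforts': array([ 2.00478303e-04, -3.93701041e+01, -3.70169771e+01, -8.04427441e-05,
        7.37283641e-03, -4.66688405e-06]), 'tool_pos': array([0.23255477, 0.57944087, 0.2300128 ]), 'tool_rot': array([ 4.78194884e-04,  8.28428703e-01,  5.60093515e-01, -9.53678943e-04]), 'contact_force': array([ 0.31955977,  0.03916465, -0.48873792]), 'ft_torque': array([ 0.07433162,  0.04018246, -0.03948747]), 'gripper_width': 1.0005255214909146}
{} 0.0187
scene [[351.59529926   0.         256.47803239]
 [  0.         351.59529926 187.47421573]
 [  0.           0.           1.        ]] 0.0018359968903999984 [[ 0.10405147  0.54324828 -0.83309939  1.20455609]
 [ 0.99429555 -0.03707306  0.10000972 -0.11489059]
 [ 0.02344457 -0.83875318 -0.54400686  0.4836498 ]
 [ 0.          0.          0.          1.        ]]
top [[472.87875732   0.         253.11274459]
 [  0.         472.87875732 198.15650523]
 [  0.           0.           1.        ]] -0.0515540285830609 [[-0.00304312 -0.99706149  0.07654495  0.4961185 ]
 [-0.99999044  0.00279384 -0.00336349 -0.06425691]
 [ 0.00313976 -0.07655445 -0.99706046  1.23619307]
 [ 0.          0.          0.          1.        ]]
wrist [[288.62219782   0.         256.90447012]
 [  0.         288.62219782 194.58550979]
 [  0.           0.           1.        ]] -0.008510582009689727 [[ 0.37200016  0.88857577  0.26841942  0.16448751]
 [ 0.92823011 -0.35542748 -0.10981882  0.60549402]
 [-0.00217871  0.29000761 -0.95702186  0.37238906]
 [ 0.          0.          0.          1.        ]]
```

View pics/scene0.png

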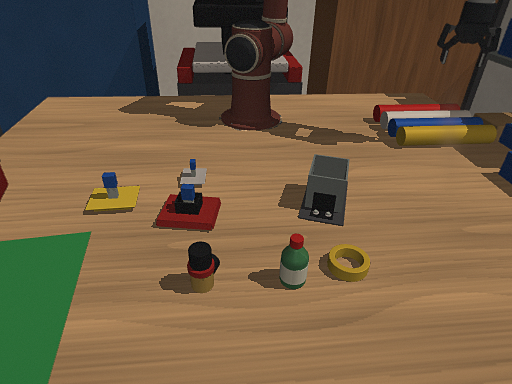

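View pics/top0.png

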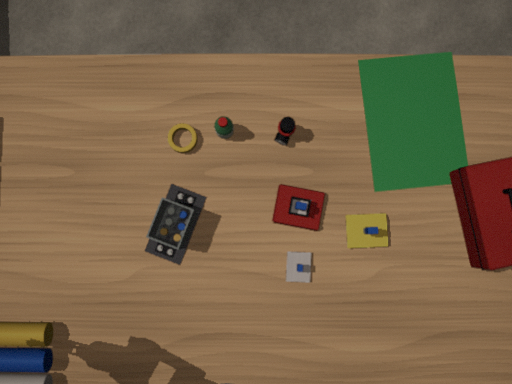

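View pics/wrist0.png

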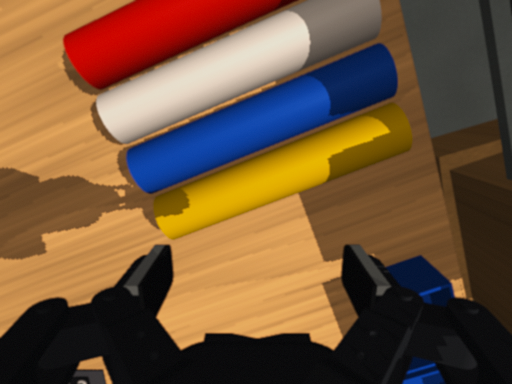

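Three candidates for the inner lid are visible in the top view: the yellow one at (367,231), a small bare silver one at (299,267), and the one under the red lid at (299,207). The description (not yellow, the larger of its colour, under the red lid) fits (299,207). I'll confirm it in a crop and measure.

```bash
python3 - <<'E'
from h import *
f=load("top"); im=f["frame"]
a=cv2.resize(im[170:290,260:400],None,fx=5,fy=5,interpolation=cv2.INTER_CUBIC)
b=cv2.resize(im[175:275,130:220],None,fx=6,fy=6,interpolation=cv2.INTER_CUBIC)
save({"frame":a},"c1.png");save({"frame":b},"c2.png")
C=cloud(f)
hsv=cv2.cvtColor(im,cv2.COLOR_RGB2HSV)
for nm,(u0,v0,u1,v1) in dict(lid=(260,175,335,240),silver=(280,245,320,290),yel=(340,205,395,255),tin=(135,180,215,268)).items():
    P=C[v0:v1,u0:u1].reshape(-1,3)
    print(nm,np.nanmax(P[:,2]), [int(((P[:,2]>k*.01)&(P[:,2]<=k*.01+.01)).sum()) for k in range(0,12)])
P=C[175:240,260:335].reshape(-1,3)
for lo,hi in((.023,.042),(.058,.068),(.072,.09)):
    m=(P[:,2]>lo)&(P[:,2]<hi)
    q=P[m]; r=cv2.minAreaRect((q[:,:2]*1000).astype(np.float32)); print(lo,hi,m.sum(),np.median(q[:,2]),r)
P=C[180:268,135:215].reshape(-1,3)
m=(P[:,2]>.08)&(P[:,2]<.1);q=P[m]; print(m.sum(),np.median(q[:,2]),cv2.minAreaRect((q[:,:2]*1000).astype(np.float32)))
for nm,(u,v) in dict(oil=(223,122),reg=(287,125),tape=(182,138)).items():
    print(nm, np.nanmedian(C[v-3:v+4,u-3:u+4].reshape(-1,3),0))
E
```

```text
lid 0.08640644131707109 [1890, 560, 1033, 22, 71, 55, 6, 45, 33, 0, 0, 0]
silver 0.06086516380042983 [686, 601, 7, 5, 4, 37, 3, 0, 0, 0, 0, 0]
yel 0.08493763752929206 [821, 886, 358, 5, 0, 7, 6, 57, 28, 0, 0, 0]
tin 0.09645076680991682 [4366, 210, 277, 88, 69, 71, 58, 64, 150, 172, 0, 0]
0.023 0.042 420 0.02419347824406215 ((565.6788330078125, -186.02133178710938), (116.68476104736328, 96.82559204101562), 78.80020904541016)
0.058 0.068 5 0.062390587158101196 ((561.41748046875, -179.50672912597656), (24.368223190307617, 10.333964347839355), 43.15237808227539)
0.072 0.09 78 0.07961887722068095 ((565.8154907226562, -186.3564453125), (26.25307846069336, 17.83879852294922), 78.988525390625)
322 0.09030154838849547 ((523.8490600585938, 134.17279052734375), (85.15240478515625, 104.34618377685547), 68.55081939697266)
oil [0.77004508 0.00487099 0.10072563]
reg [ 0.76535733 -0.1525002   0.08672627]
tape [0.75115216 0.11930084 0.00179336]
```

View pics/c1.png

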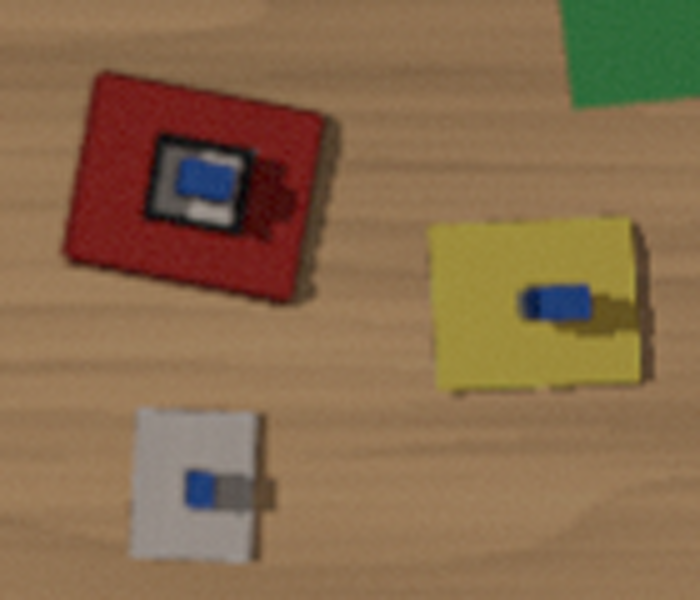

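View pics/c2.png

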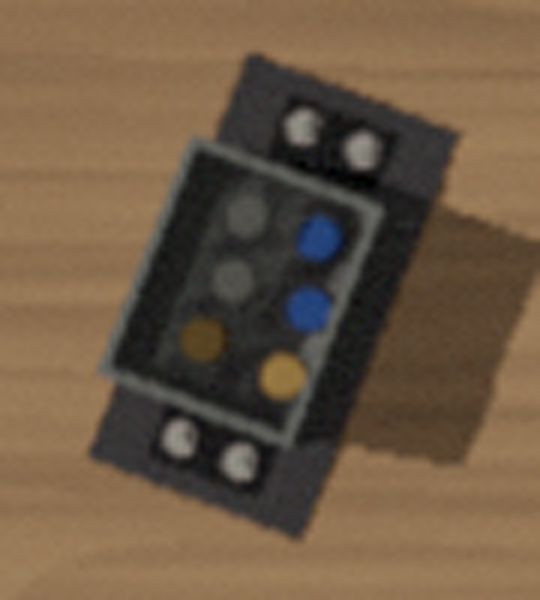

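The crop confirms it: grey aluminium shows through the red lid's black collar at about (299,207), with the blue knob in it. The lid's long axis is about 78.9° at (0.5657,-0.1862). The tin's long axis is about 158.5° at (0.524,0.134). I'll turn the tool first (yaw 68.1° → -11.1°).

Request:
carry_out:
  moves:
    - [[0,0,1,0,0,0,1],[0,0,1,0,0,0,1],[0,0,1,0,0,0,1],[0,0,1,0,0,0,1],[0,0,1,0,0,0,1],[0,0,1,0,0,0,1],[0,0,1,0,0,0,1],[0,0,1,0,0,0,1]]

```text
time: 0.82
tool_pos: [0.2327, 0.5797, 0.2307]
tool_rot: [0.0, 0.971, 0.241, -0.0]
contact_force: [-0.7, -0.3, 0.2]
gripper_width: 1.001
```

Request:
carry_out:
  moves:
    - [[0,0,1,0,0,0,1],[0,0,1,0,0,0,1],[0,0,1,0,0,0,1],[0,0,1,0,0,0,1],[0,0,1,0,0,0,1],[0,0,1,0,0,0,1],[0,0,1,0,0,0,1],[0,0,0.85,0,0,0,1]]

```text
time: 1.48
tool_pos: [0.2327, 0.5797, 0.2308]
tool_rot: [0.0, 0.995, -0.099, -0.0]
contact_force: [-0.6, 0.3, -0.4]
gripper_width: 0.997
```

```bash
cat >> h.py <<'E'
def goto(p,yaw=None):
    T=tool(); d=np.array(p)-T[:3,3]; print("t %.2f pos"%state()["time"],T[:3,3].round(4),"tool-frame shift in shares of .04:",(T[:3,:3].T@d/.04).round(3))
    x=T[:3,0]; y0=np.degrees(np.arctan2(x[1],x[0])); print("yaw %.2f tilt %s"%(y0,T[:2,2].round(4)), "turn z shares", None if yaw is None else round((y0-yaw)/5,3))
E
python3 -c "
from h import *
goto([.5657-.0,-.1862,.2],-11.1)"
```

```text
t 1.48 pos [0.2327 0.5797 0.2308] tool-frame shift in shares of .04: [11.933 17.133  0.78 ]
yaw -11.36 tilt [-0.0004 -0.0008] turn z shares -0.052
```

Request:
carry_out:
  moves:
    - [[0,0,0,0.54,0.78,0,1],[0,0,0,0.54,0.78,0,1],[0,0,0,0.54,0.78,0,1],[0,0,0,0.54,0.78,0,1],[0,0,0,0.54,0.78,0,1],[0,0,0,0.54,0.78,0,1],[0,0,0,0.54,0.78,0,1],[0,0,0,0.54,0.78,0,1]]

```text
time: 2.15
tool_pos: [0.3543, 0.3, 0.231]
tool_rot: [0.0, 0.995, -0.097, -0.0]
contact_force: [0.4, -0.4, -0.1]
gripper_width: 0.997
```

Request:
carry_out:
  moves:
    - [[0,0,0,0.54,0.78,0,1],[0,0,0,0.54,0.78,0,1],[0,0,0,0.54,0.78,0,1],[0,0,0,0.54,0.78,0,1],[0,0,0,0.54,0.78,0,1],[0,0,0,0.54,0.78,0,1],[0,0,0,0.54,0.78,0,1],[0,0,0,0.54,0.78,0,1]]

```text
time: 2.82
tool_pos: [0.4758, 0.0216, 0.2311]
tool_rot: [-0.0, 0.995, -0.097, 0.0]
contact_force: [0.5, 0.6, 0.6]
gripper_width: 1.0
```

Request:
carry_out:
  moves:
    - [[0,0,0,0.54,0.78,0,1],[0,0,0,0.54,0.78,0,1],[0,0,0,0.54,0.78,0,1],[0,0,0,0.54,0.78,0,1],[0,0,0,0.54,0.78,0,1],[0,0,0,0.5,0.75,0.3,1],[0,0,0,0,0,0,1],[0,0,0,0,0,0,1]]

```text
time: 3.48
tool_pos: [0.5648, -0.185, 0.2174]
tool_rot: [-0.001, 0.995, -0.098, -0.002]
contact_force: [-0.2, 0.4, 0.6]
gripper_width: 0.997
```

```bash
python3 -c "
from h import *
goto([.5657-.0,-.1862,.2],-11.1)
f=grab('wrist'); save(f,'w1.png')
C=cloud(f); P=C.reshape(-1,3)
m=(P[:,2]>.072)&(P[:,2]<.09)&(np.hypot(P[:,0]-.566,P[:,1]+.186)<.04); q=P[m]; print(m.sum(),np.median(q[:,2]),cv2.minAreaRect((q[:,:2]*1000).astype(np.float32)))
m=(P[:,2]>.0165)&(P[:,2]<.026)&(np.hypot(P[:,0]-.566,P[:,1]+.186)<.09); q=P[m]; print(m.sum(),np.median(q[:,2]),cv2.minAreaRect((q[:,:2]*1000).astype(np.float32)))
"
```

```text
t 3.48 pos [ 0.5648 -0.185   0.2174] tool-frame shift in shares of .04: [0.03  0.026 0.434]
yaw -11.28 tilt [-0.0032  0.0018] turn z shares -0.035
437 0.07838508805514244 ((567.6375732421875, -188.5463104248047), (25.813533782958984, 16.391725540161133), 78.5439682006836)
6360 0.02045819420973069 ((567.4445190429688, -188.5491943359375), (117.74925231933594, 97.9280014038086), 79.07320404052734)
```

View pics/w1.png

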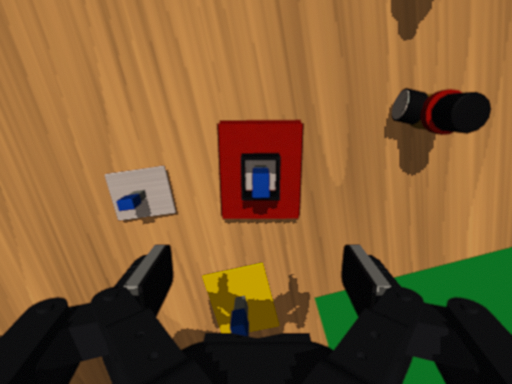

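The wrist view shows the red lid with its collar and knob at (260,180), the small silver lid at (140,195), the yellow one at (240,300) and the regulator at (440,110). Averaging both cameras, the knob is at about (0.567,-0.188). Now descending.

```bash
python3 -c "
from h import *
goto([.5668,-.1876,.056],-11.1)"
```

```text
t 3.53 pos [ 0.5649 -0.1839  0.2183] tool-frame shift in shares of .04: [0.074 0.086 4.056]
yaw -11.18 tilt [-0.0019  0.0014] turn z shares -0.017
```

Request:
carry_out:
  moves:
    - [[0,0,0,0.07,0.08,0.6,1],[0,0,0,0,0,0.7,1],[0,0,0,0,0,0.7,1],[0,0,0,0,0,0.6,1],[0,0,0,0,0,0.4,1],[0,0,0,0,0,0,1],[0,0,0,0,0,0,1],[0,0,0,0,0,0,1]]

```text
time: 4.2
tool_pos: [0.5684, -0.187, 0.1013]
tool_rot: [0.0, 0.995, -0.096, 0.001]
contact_force: [0.5, -0.7, 0.4]
gripper_width: 0.998
```

```bash
python3 -c "
from h import *
goto([.5668,-.1876,.056],-11.1)
f=grab('wrist'); save(f,'w2.png')"
```

```text
t 4.20 pos [ 0.5684 -0.187   0.1013] tool-frame shift in shares of .04: [-0.041  0.022  1.133]
yaw -11.06 tilt [ 0.0027 -0.0011] turn z shares 0.008
```

View pics/w2.png

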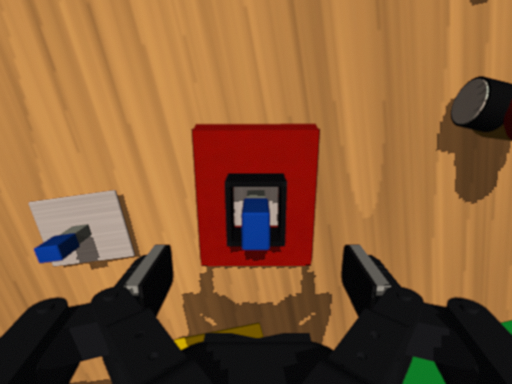

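The knob at (256,225) is centred between the fingertips at (172,270) and (345,270). I'll go down the remaining 45 mm, then close.

Request:
carry_out:
  moves:
    - [[0,0,0,-0.03,0.02,0.5,1],[0,0,0,0,0,0.4,1],[0,0,0,0,0,0.2,1],[0,0,0,0,0,0,1],[0,0,0,0,0,0,1],[0,0,0,0,0,0,1]]

```text
time: 4.75
tool_pos: [0.5672, -0.1884, 0.057]
tool_rot: [0.0, 0.995, -0.097, 0.001]
contact_force: [0.2, 0.6, -0.4]
gripper_width: 0.997
```

```bash
python3 -c "
from h import *
goto([.5668,-.1876,.056],-11.1)
f=grab('wrist'); save(f,'w3.png')"
```

```text
t 4.75 pos [ 0.5672 -0.1884  0.057 ] tool-frame shift in shares of .04: [-0.014 -0.018  0.025]
yaw -11.12 tilt [ 0.0024 -0.0011] turn z shares -0.004
```

View pics/w3.png

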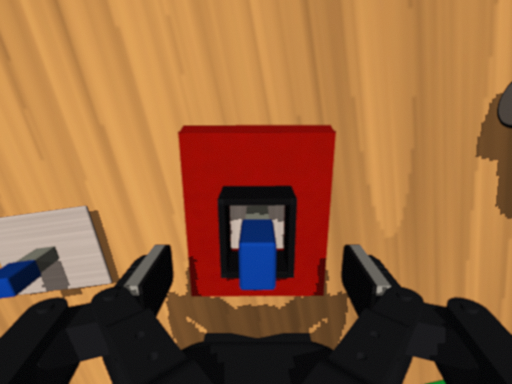

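The knob (257,255) sits centred between the fingers at (165,270) and (350,270). Closing now.

Request:
carry_out:
  moves:
    - [[0,0,0,0,0,0,-1],[0,0,0,0,0,0,-1],[0,0,0,0,0,0,-1],[0,0,0,0,0,0,-1],[0,0,0,0,0,0,-1],[0,0,0,0,0,0,-1],[0,0,0,0,0,0,-1],[0,0,0,0,0,0,-1]]

```text
time: 5.47
tool_pos: [0.5664, -0.188, 0.0554]
tool_rot: [0.0, 0.995, -0.097, 0.0]
contact_force: [0.6, -0.0, 0.4]
gripper_width: 0.195
```

```bash
python3 -c "
from h import *
goto([.5668,-.1876,.256],-11.1)
f=grab('wrist'); save(f,'w4.png')"
```

```text
t 5.47 pos [ 0.5664 -0.188   0.0554] tool-frame shift in shares of .04: [ 0.011 -0.012 -5.014]
yaw -11.13 tilt [ 0.0005 -0.0002] turn z shares -0.005
```

View pics/w4.png

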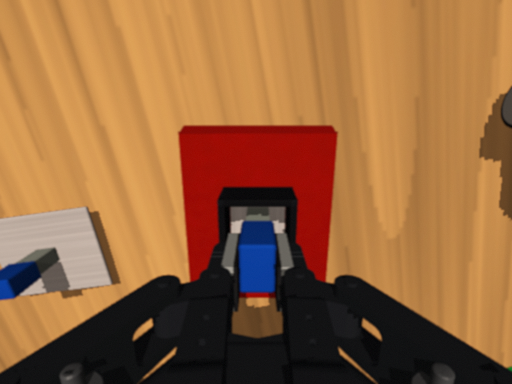

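The fingers grip the knob at (257,255), opening 0.195, and the red lid lies undisturbed. I'll lift gently.

Request:
carry_out:
  moves:
    - [[0,0,0,0,0,-0.2,-1],[0,0,0,0,0,-0.4,-1],[0,0,0,0,0,-0.5,-1],[0,0,0,0,0,-0.6,-1],[0,0,0,0,0,-0.6,-1],[0,0,0,0,0,-0.6,-1],[0,0,0,0,0,-0.6,-1],[0,0,0,0,0,-0.5,-1]]

```text
time: 6.18
tool_pos: [0.5656, -0.1877, 0.2165]
tool_rot: [-0.0, 0.995, -0.097, -0.0]
contact_force: [-0.4, -0.9, -3.0]
gripper_width: 0.196
```

Request:
carry_out:
  moves:
    - [[0,0,0,0,0,-0.4,-1],[0,0,0,0,0,-0.2,-1],[0,0,0,0,0,0,-1],[0,0,0,0,0,0,-1]]

```text
time: 6.52
tool_pos: [0.5657, -0.1877, 0.2384]
tool_rot: [-0.0, 0.995, -0.097, -0.001]
contact_force: [0.0, -0.6, -4.6]
gripper_width: 0.196
```

```bash
python3 -c "
from h import *
goto([.5238,.1342,.22],68.55)
f=grab('wrist'); save(f,'w5.png'); f=grab('scene'); save({'frame':cv2.resize(f['frame'][80:300,60:380],None,fx=2.4,fy=2.4)},'s5.png')"
```

```text
t 6.52 pos [ 0.5657 -0.1877  0.2384] tool-frame shift in shares of .04: [-2.578 -7.695  0.467]
yaw -11.12 tilt [-0.0013  0.0006] turn z shares -15.934
```

View pics/w5.png

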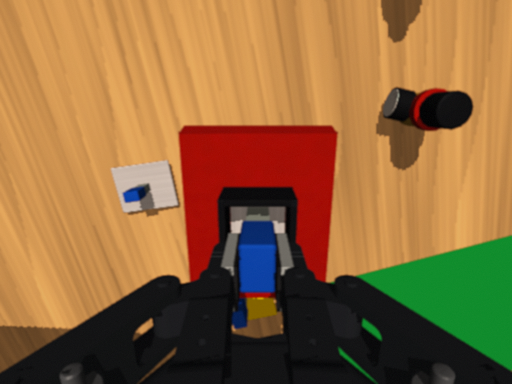

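View pics/s5.png

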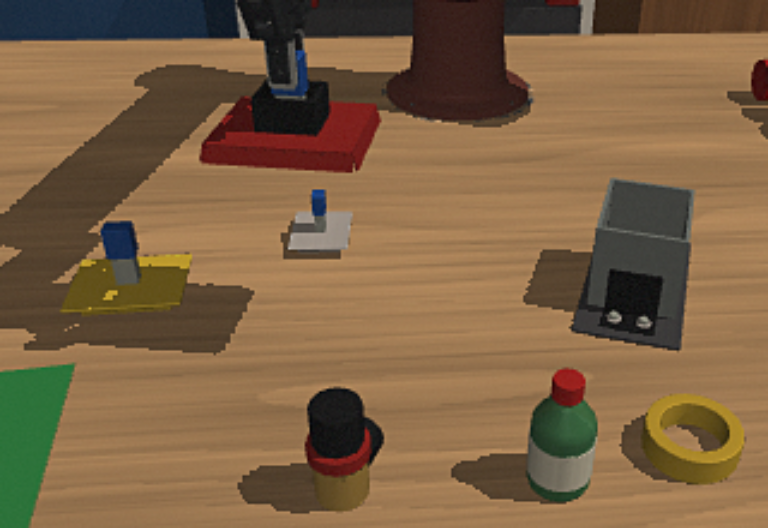

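Both lids are in the gripper (4.6 N), level, with the nest unchanged. Now turning 79.7°.

Request:
carry_out:
  moves:
    - [[0,0,-0.5,0,0,0,-1],[0,0,-0.8,0,0,0,-1],[0,0,-0.8,0,0,0,-1],[0,0,-0.8,0,0,0,-1],[0,0,-0.8,0,0,0,-1],[0,0,-0.8,0,0,0,-1],[0,0,-0.8,0,0,0,-1],[0,0,-0.8,0,0,0,-1]]

```text
time: 7.28
tool_pos: [0.5653, -0.1876, 0.237]
tool_rot: [-0.001, 0.985, 0.17, -0.002]
contact_force: [0.4, 0.2, -4.3]
gripper_width: 0.194
```

Request:
carry_out:
  moves:
    - [[0,0,-0.8,0,0,0,-1],[0,0,-0.8,0,0,0,-1],[0,0,-0.8,0,0,0,-1],[0,0,-0.8,0,0,0,-1],[0,0,-0.8,0,0,0,-1],[0,0,-0.8,0,0,0,-1],[0,0,-0.8,0,0,0,-1],[0,0,-0.8,0,0,0,-1]]

```text
time: 7.95
tool_pos: [0.5653, -0.1876, 0.237]
tool_rot: [-0.001, 0.9, 0.435, -0.001]
contact_force: [0.4, -0.2, -3.4]
gripper_width: 0.198
```

Request:
carry_out:
  moves:
    - [[0,0,-0.8,0,0,0,-1],[0,0,-0.8,0,0,0,-1],[0,0,-0.8,0,0,0,-1],[0,0,-0.8,0,0,0,-1],[0,0,-0.2,0,0,0,-1],[0,0,0,0,0,0,-1],[0,0,0,0,0,0,-1]]

```text
time: 8.53
tool_pos: [0.5657, -0.1878, 0.2382]
tool_rot: [-0.001, 0.828, 0.561, -0.0]
contact_force: [-0.1, 0.6, -3.9]
gripper_width: 0.194
```

```bash
python3 -c "
from h import *
goto([.5238,.1342,.2384],68.55); f=load('wrist'); print(f['hand_eye'])
T=tool(); s=T[:3,:3]; print(s.round(3))
# where should the tcp be so that tin center is at e.g. camera image (256,130)
f['W']=np.array(T@f['hand_eye']); p=onz(f,[(256,60),(256,100),(256,192)],.09); print(p-T[:3,3], (p-T[:3,3])@s)
"
```

```text
t 8.53 pos [ 0.5657 -0.1878  0.2382] tool-frame shift in shares of .04: [ 7.091e+00 -3.950e+00  3.000e-03]
yaw 68.30 tilt [-0.0016  0.0007] turn z shares -0.05
[[ 9.99999796e-01  6.15302118e-04  1.73780210e-04  7.19707879e-04]
 [-6.39250073e-04  9.56868114e-01  2.90521951e-01 -7.22702102e-02]
 [ 1.24740301e-05 -2.90522003e-01  9.56868312e-01 -1.42157431e-01]
 [ 0.00000000e+00  0.00000000e+00  0.00000000e+00  1.00000000e+00]]
[[ 0.37   0.929 -0.002]
 [ 0.929 -0.37   0.001]
 [ 0.    -0.002 -1.   ]]
[[-0.10610995  0.04209005 -0.1482172 ]
 [-0.07343082  0.02907486 -0.1482172 ]
 [ 0.01182453 -0.00488123 -0.1482172 ]] [[-1.45498680e-04 -1.13890833e-01  1.48418630e-01]
 [-1.54092348e-04 -7.87153209e-02  1.48356485e-01]
 [-1.77696969e-04  1.30532097e-02  1.48194357e-01]]
```

Request:
carry_out:
  moves:
    - [[0,0,-0.05,0.3,-0.25,0,-1],[0,0,0,0.6,-0.5,0,-1],[0,0,0,0.7,-0.6,0,-1],[0,0,0,0.7,-0.6,0,-1],[0,0,0,0.7,-0.6,0,-1],[0,0,0,0.54,-0.4,0,-1],[0,0,0,0.3,-0.25,0,-1],[0,0,0,0,0,0,-1]]

```text
time: 9.2
tool_pos: [0.5016, 0.0051, 0.2392]
tool_rot: [-0.001, 0.825, 0.565, 0.0]
contact_force: [-0.3, -0.2, -3.7]
gripper_width: 0.196
```

Request:
carry_out:
  moves:
    - [[0,0,0,0,0,0,-1],[0,0,0,0,0,0,-1],[0,0,0,0,0,0,-1],[0,0,0,0,0,0,-1]]

```text
time: 9.53
tool_pos: [0.5031, 0.001, 0.2392]
tool_rot: [-0.0, 0.826, 0.563, -0.0]
contact_force: [0.4, -0.6, -4.7]
gripper_width: 0.19
```

```bash
python3 -c "
from h import *
goto([.5238,.1342,.2384],68.55)
f=grab('wrist'); save(f,'w6.png')
C=cloud(f); P=C.reshape(-1,3)
m=(P[:,2]>.084)&(P[:,2]<.096)&(np.hypot(P[:,0]-.524,P[:,1]-.134)<.08); q=P[m]; print(m.sum(),np.median(q[:,2]),cv2.minAreaRect((q[:,:2]*1000).astype(np.float32)))
"
```

```text
t 9.53 pos [0.5031 0.001  0.2392] tool-frame shift in shares of .04: [ 3.289 -0.738  0.02 ]
yaw 68.54 tilt [-0.0003 -0.0001] turn z shares -0.002
1933 0.0890834414312317 ((525.4600830078125, 131.1449737548828), (85.46772766113281, 104.33512115478516), 68.84183502197266)
```

View pics/w6.png

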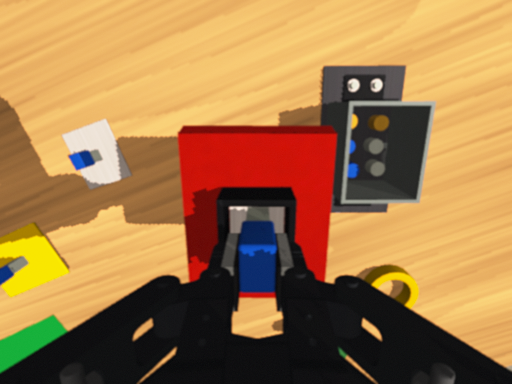

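The tin is in full view at (390,150), and its long axis is parallel to the lid. Wrist gives (0.5255,0.1311), yaw 68.8°; top gives (0.5238,0.1342), 68.55°. After correcting each by its bias at the grasp, I'll use (0.5247,0.1315), 68.7°.

```bash
python3 -c "
from h import *
goto([.5247,.1315,.2384],68.7)"
```

```text
t 9.58 pos [0.5032 0.001  0.2392] tool-frame shift in shares of .04: [ 3.233 -0.693  0.021]
yaw 68.54 tilt [-0.0002 -0.0001] turn z shares -0.031
```

Request:
carry_out:
  moves:
    - [[0,0,-0.03,0.3,-0.07,0,-1],[0,0,0,0.5,-0.1,0,-1],[0,0,0,0.6,-0.12,0,-1],[0,0,0,0.6,-0.13,0,-1],[0,0,0,0.6,-0.13,0,-1],[0,0,0,0.4,-0.1,0,-1],[0,0,0,0.23,-0.04,0,-1],[0,0,0,0,0,0,-1]]

```text
time: 10.25
tool_pos: [0.5242, 0.1338, 0.2391]
tool_rot: [-0.0, 0.825, 0.566, 0.0]
contact_force: [0.4, -0.1, -3.3]
gripper_width: 0.196
```

Request:
carry_out:
  moves:
    - [[0,0,0,0,0,0.2,-1],[0,0,0,0,0,0.4,-1],[0,0,0,0,0,0.4,-1],[0,0,0,0,0,0.4,-1],[0,0,0,0,0,0.3,-1],[0,0,0,0,0,0.2,-1],[0,0,0,0,0,0,-1],[0,0,0,0,0,0,-1]]

```text
time: 10.92
tool_pos: [0.524, 0.1317, 0.1631]
tool_rot: [-0.0, 0.825, 0.565, -0.0]
contact_force: [0.1, -0.8, -2.7]
gripper_width: 0.199
```

```bash
python3 -c "
from h import *
goto([.5247,.1315,.1314],68.7)
f=grab('scene'); save({'frame':cv2.resize(f['frame'][70:240,230:420],None,fx=3.5,fy=3.5,interpolation=cv2.INTER_CUBIC)},'s7.png')
f=grab('top'); save({'frame':cv2.resize(f['frame'][160:290,110:240],None,fx=4.5,fy=4.5,interpolation=cv2.INTER_CUBIC)},'t7.png')"
```

```text
t 10.92 pos [0.524  0.1317 0.1631] tool-frame shift in shares of .04: [0.001 0.019 0.792]
yaw 68.74 tilt [-0.0006 -0.0001] turn z shares 0.007
```

View pics/s7.png

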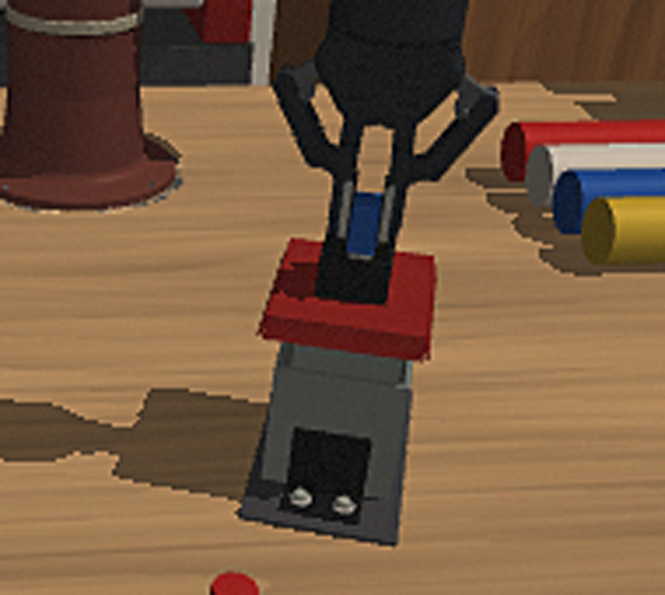

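View pics/t7.png

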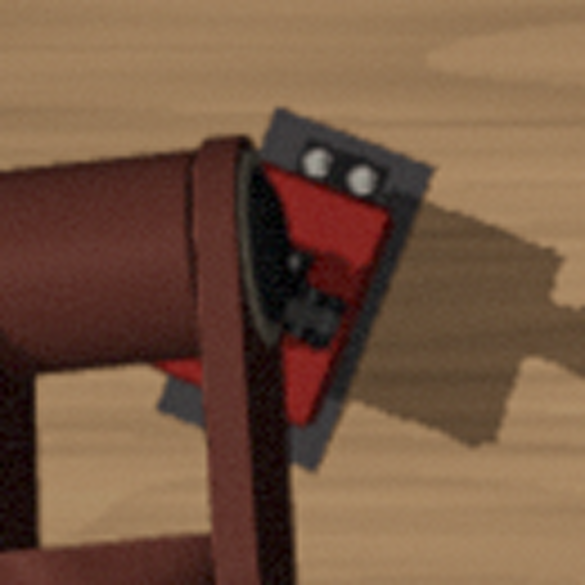

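The lid hangs parallel and centred over the tin (red lid at (350,295) in the scene crop, tin mouth just below). Lowering slowly.

Request:
carry_out:
  moves:
    - [[0,0,0,0,0.02,0.1,-1],[0,0,0,0,0,0.12,-1],[0,0,0,0,0,0.12,-1],[0,0,0,0,0,0.1,-1],[0,0,0,0,0,0.08,-1],[0,0,0,0,0,0,-1],[0,0,0,0,0,0,-1]]

```text
time: 11.6
tool_pos: [0.5246, 0.1319, 0.142]
tool_rot: [-0.0, 0.825, 0.565, -0.0]
contact_force: [-0.2, -0.5, -3.9]
gripper_width: 0.194
```

```bash
python3 -c "
from h import *
goto([.5247,.1315,.1314],68.7); print(state()['contact_force'],state()['ft_torque'])"
```

```text
t 11.60 pos [0.5246 0.1319 0.142 ] tool-frame shift in shares of .04: [-0.007  0.007  0.266]
yaw 68.78 tilt [-0.0008 -0.0001] turn z shares 0.015
[-0.16020494 -0.49067829 -3.92134367] [-0.00361757  0.02788955 -0.05986105]
```

Request:
carry_out:
  moves:
    - [[0,0,0,0,0,0.06,-1],[0,0,0,0,0,0.06,-1],[0,0,0,0,0,0.06,-1],[0,0,0,0,0,0.05,-1],[0,0,0,0,0,0,-1],[0,0,0,0,0,0,-1]]

```text
time: 12.1
tool_pos: [0.5247, 0.1319, 0.1331]
tool_rot: [-0.0, 0.825, 0.565, -0.0]
contact_force: [0.2, -0.0, -3.6]
gripper_width: 0.201
```

```bash
python3 -c "
from h import *
goto([.5247,.1315,.1314],68.7); print(state()['contact_force'],state()['ft_torque'])"
```

```text
t 12.10 pos [0.5247 0.1319 0.1331] tool-frame shift in shares of .04: [-0.008  0.004  0.041]
yaw 68.77 tilt [-0.0004 -0.    ] turn z shares 0.015
[ 0.23605539 -0.00863966 -3.55760731] [ 0.00097213 -0.02895651 -0.04445381]
```

No contact yet. Stepping down by fractions of a millimetre until the force rises.

Request:
carry_out:
  moves:
    - [[0,0,0,0,0,0.03,-1],[0,0,0,0,0,0.02,-1],[0,0,0,0,0,0,-1],[0,0,0,0,0,0,-1]]

```text
time: 12.43
tool_pos: [0.525, 0.1319, 0.1315]
tool_rot: [0.0, 0.825, 0.565, 0.0]
contact_force: [0.3, -0.0, -3.2]
gripper_width: 0.197
```

Request:
carry_out:
  moves:
    - [[0,0,0,0,0,0.02,-1],[0,0,0,0,0,0,-1],[0,0,0,0,0,0,-1]]

```text
time: 12.68
tool_pos: [0.5251, 0.132, 0.1314]
tool_rot: [0.0, 0.825, 0.565, 0.0]
contact_force: [-1.8, -0.1, 2.6]
gripper_width: 0.198
```

Contact came at z = 0.1314, which is the predicted home height. A little more push to check it is hard contact.

Request:
carry_out:
  moves:
    - [[0,0,0,0,0,0.01,-1],[0,0,0,0,0,0,-1],[0,0,0,0,0,0,-1]]

```text
time: 12.93
tool_pos: [0.5251, 0.1321, 0.1313]
tool_rot: [0.0, 0.825, 0.565, 0.0]
contact_force: [-3.6, 0.9, 4.1]
gripper_width: 0.199
```

```bash
python3 -c "
from h import *
goto([.5247,.1315,.1314],68.7); print(state()['contact_force'],state()['ft_torque'])
f=grab('scene'); save({'frame':cv2.resize(f['frame'][110:220,260:390],None,fx=5.5,fy=5.5,interpolation=cv2.INTER_CUBIC)},'s8.png')"
```

```text
t 12.93 pos [0.5251 0.1321 0.1313] tool-frame shift in shares of .04: [-0.017 -0.005 -0.002]
yaw 68.78 tilt [0.0007 0.0002] turn z shares 0.016
[-3.57741229  0.92140559  4.14370312] [-0.09823992  0.73935414 -0.083638  ]
```

View pics/s8.png

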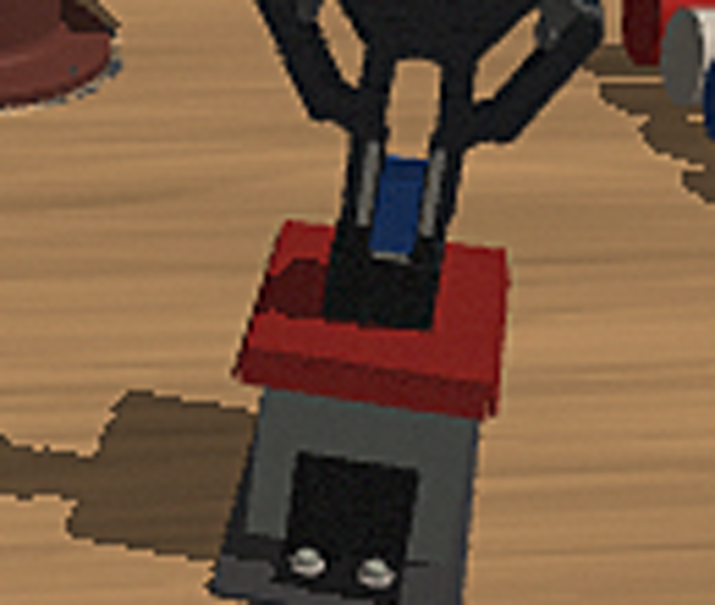

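The lid is basically down, but a sideways force of about 3.7 N along tool -y says the plug is leaning on one end wall. I'll ease it 1.5 mm that way and keep pressing lightly.

Request:
carry_out:
  moves:
    - [[0,0,0,0,-0.04,0,-1],[0,0,0,0,0,0,-1],[0,0,0,0,0,0,-1],[0,0,0,0,0,0,-1]]

```text
time: 13.32
tool_pos: [0.5248, 0.1322, 0.1314]
tool_rot: [0.001, 0.825, 0.565, 0.002]
contact_force: [3.7, -1.3, 4.9]
gripper_width: 0.197
```

Request:
carry_out:
  moves:
    - [[0,0,0,0,0,0.02,-1],[0,0,0,0,0,0,-1],[0,0,0,0,0,0,-1],[0,0,0,0,0,0,-1]]

```text
time: 13.65
tool_pos: [0.5249, 0.1323, 0.1313]
tool_rot: [0.001, 0.825, 0.565, 0.001]
contact_force: [2.7, -1.2, 7.5]
gripper_width: 0.198
```

The TCP barely moved (0.3 mm) while the force flipped sign. So this is friction on a fully seated flange, not a wall, and z is firm at 0.1313. I'll relax the side load and pressure, then let go.

Request:
carry_out:
  moves:
    - [[0,0,0,0,0.02,-0.02,-1],[0,0,0,0,0,0,-1],[0,0,0,0,0,0,-1]]

```text
time: 13.9
tool_pos: [0.5249, 0.1322, 0.1313]
tool_rot: [0.0, 0.825, 0.565, 0.001]
contact_force: [1.2, 1.0, 6.1]
gripper_width: 0.195
```

Request:
carry_out:
  moves:
    - [[0,0,0,0,0,0,0],[0,0,0,0,0,0,1],[0,0,0,0,0,0,1],[0,0,0,0,0,0,1],[0,0,0,0,0,0,1],[0,0,0,0,0,0,1],[0,0,0,0,0,0,1],[0,0,0,0,0,0,1]]

```text
time: 14.57
tool_pos: [0.524, 0.1322, 0.13]
tool_rot: [-0.0, 0.825, 0.565, -0.0]
contact_force: [0.5, -0.4, -0.1]
gripper_width: 0.999
```

```bash
python3 -c "
from h import *
goto([.5249,.132,.099],68.7); print(state()['contact_force'],state()['ft_torque'])
f=grab('wrist'); save(f,'w9.png')
C=cloud(f); P=C.reshape(-1,3); near=np.hypot(P[:,0]-.525,P[:,1]-.132)<.085
for lo,hi in((.145,.165),(.118,.132),(.09,.104)):
    m=(P[:,2]>lo)&(P[:,2]<hi)&near; q=P[m]; print(m.sum(),np.median(q[:,2]) if m.any() else 0,cv2.minAreaRect((q[:,:2]*1000).astype(np.float32)) if m.any() else 0)
"
```

```text
t 14.57 pos [0.524  0.1322 0.13  ] tool-frame shift in shares of .04: [0.004 0.023 0.775]
yaw 68.77 tilt [-0.0002  0.0001] turn z shares 0.015
[ 0.49644799 -0.35821377 -0.12801168] [-0.0213516  -0.06538395  0.0019457 ]
4303 0.15451950511326382 ((523.9326171875, 130.59695434570312), (112.54364013671875, 27.035818099975586), 69.71914672851562)
2470 0.12435665376679791 ((523.7686157226562, 129.5170135498047), (44.27043533325195, 50.7562370300293), 69.02409362792969)
18528 0.09648484934908234 ((523.3705444335938, 129.55224609375), (96.63084411621094, 118.51950073242188), 68.76392364501953)
```

View pics/w9.png

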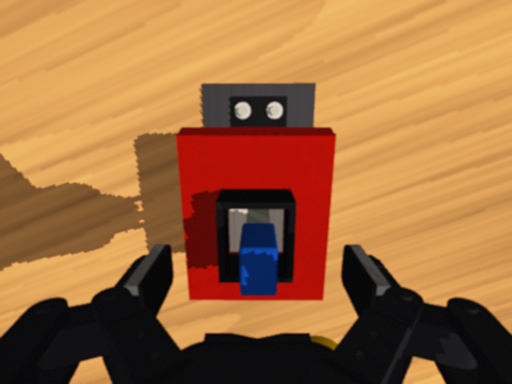

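Released. The wrist depth gives knob top 0.1545, collar top 0.1244 and plate top 0.0965. The predicted home values are 0.155, 0.125 and 0.097, so the lids are fully seated. I'll check the collar's centring before going down.

```bash
python3 -c "
from h import *
f=load('wrist'); save({'frame':cv2.resize(f['frame'][170:320,150:365],None,fx=3.6,fy=3.6,interpolation=cv2.INTER_CUBIC)},'w9c.png')
C=cloud(f); T=f['W']@np.linalg.inv(f['hand_eye'])
L=(C-T[:3,3])@T[:3,:3]
for nm,lo,hi in(('collar',.118,.132),('plate',.09,.104)):
    m=(C[...,2]>lo)&(C[...,2]<hi)&(np.abs(L[...,0])<.06)&(np.abs(L[...,1])<.07)
    q=L[m]; print(nm,q[:,:2].min(0).round(4),q[:,:2].max(0).round(4),np.percentile(q[:,:2],[1,99],axis=0).round(4).tolist())
v,u=np.nonzero((C[...,2]>.118)&(C[...,2]<.132)&(np.abs(L[...,0])<.06)); print(u.min(),u.max(),v.min(),v.max())
"
```

```text
collar [-0.0248 -0.0246] [0.0195 0.0262] [[-0.0244, -0.0243], [0.0192, 0.0256]]
plate [-0.051  -0.0589] [0.0456 0.0596] [[-0.0499, -0.0582], [0.0447, 0.0576]]
215 295 198 282
```

View pics/w9c.png

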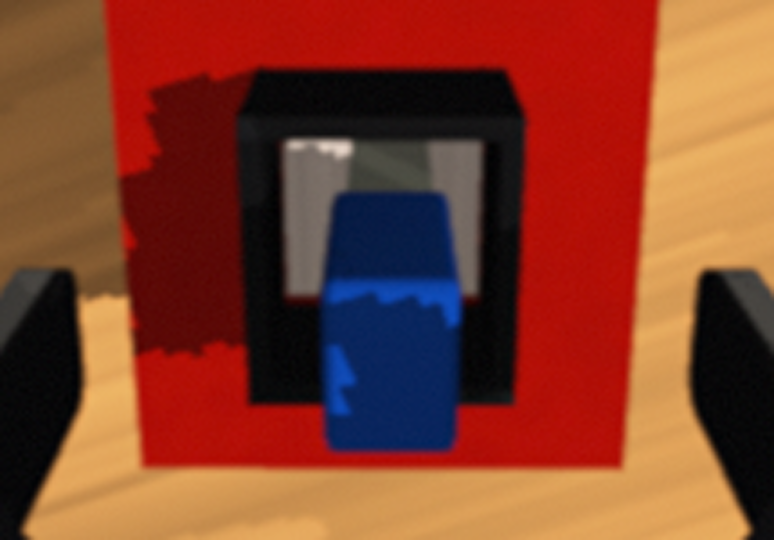

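The knob is centred between the fingers. The collar sits about 2 mm to tool -x of the knob, within the 3 mm play. Gripping at the knob's centre will re-centre the red lid by itself. Lowering to the collar.

Request:
carry_out:
  moves:
    - [[0,0,0,0,0.02,0.1,1],[0,0,0,0,0,0.2,1],[0,0,0,0,0,0.2,1],[0,0,0,0,0,0.17,1],[0,0,0,0,0,0.1,1],[0,0,0,0,0,0,1],[0,0,0,0,0,0,1],[0,0,0,0,0,0,1]]

```text
time: 15.28
tool_pos: [0.525, 0.1319, 0.0995]
tool_rot: [0.0, 0.825, 0.565, 0.0]
contact_force: [0.2, 0.1, -0.6]
gripper_width: 0.997
```

```bash
python3 -c "
from h import *
goto([.5249,.132,.099],68.7); print(state()['contact_force'],state()['ft_torque'])
f=grab('wrist'); save(f,'w10.png')
f=grab('scene'); save({'frame':cv2.resize(f['frame'][110:220,260:390],None,fx=5.5,fy=5.5,interpolation=cv2.INTER_CUBIC)},'s10.png')"
```

```text
t 15.28 pos [0.525  0.1319 0.0995] tool-frame shift in shares of .04: [ 0.001 -0.003  0.012]
yaw 68.78 tilt [0.0003 0.    ] turn z shares 0.015
[ 0.20533582  0.10015474 -0.57027524] [-0.0056624   0.03443199  0.00284264]
```

View pics/w10.png

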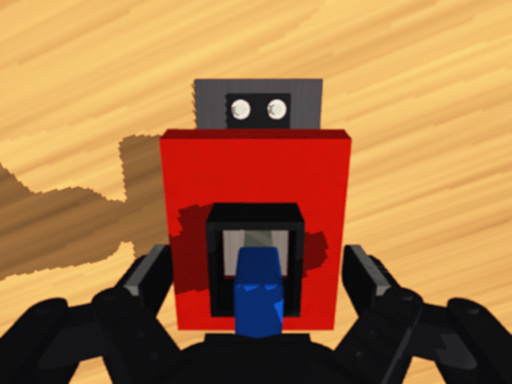

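View pics/s10.png

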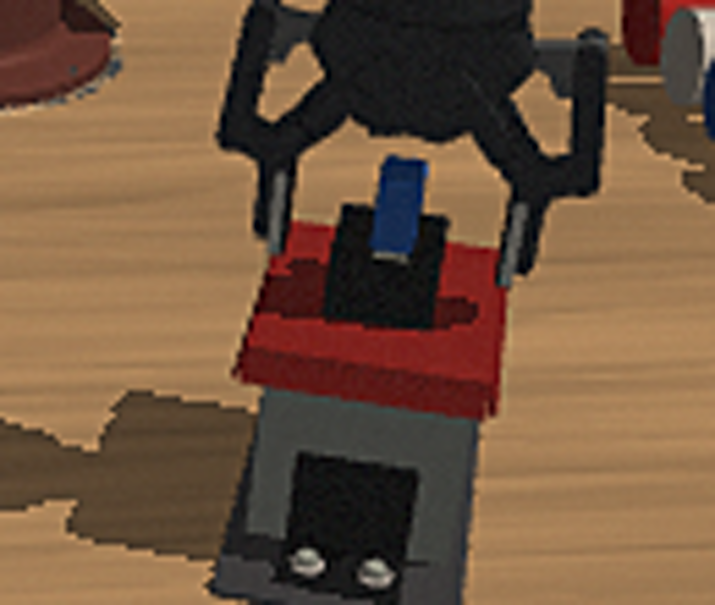

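The fingers straddle the collar (255,260), the tips are above the plate and the knob top is well below the gripper's body. Closing gently.

Request:
carry_out:
  moves:
    - [[0,0,0,0,0,0,0.5],[0,0,0,0,0,0,0.3],[0,0,0,0,0,0,0.22],[0,0,0,0,0,0,0.16],[0,0,0,0,0,0,0.1],[0,0,0,0,0,0,0.05],[0,0,0,0,0,0,0],[0,0,0,0,0,0,-0.3]]

```text
time: 16.05
tool_pos: [0.5251, 0.1319, 0.0997]
tool_rot: [0.0, 0.825, 0.565, 0.0]
contact_force: [0.9, -0.5, 2.5]
gripper_width: 0.503
```

Request:
carry_out:
  moves:
    - [[0,0,0,0,0,0,-1],[0,0,0,0,0,0,-1],[0,0,0,0,0,0,-1],[0,0,0,0,0,0,-1],[0,0,0,0,0,0,-1],[0,0,0,0,0,0,-1]]

```text
time: 16.55
tool_pos: [0.5251, 0.1319, 0.0997]
tool_rot: [0.0, 0.825, 0.565, 0.0]
contact_force: [-0.4, -0.1, 3.2]
gripper_width: 0.505
```

```bash
python3 -c "
from h import *
goto([.5249,.132,.099],68.7); print(state()['contact_force'],state()['ft_torque'])
f=grab('wrist'); save(f,'w11.png')
f=grab('scene'); save({'frame':cv2.resize(f['frame'][110:220,260:390],None,fx=5.5,fy=5.5,interpolation=cv2.INTER_CUBIC)},'s11.png')"
```

```text
t 16.55 pos [0.5251 0.1319 0.0997] tool-frame shift in shares of .04: [ 0.001 -0.006  0.017]
yaw 68.78 tilt [ 0.0006 -0.    ] turn z shares 0.016
[-0.36788117 -0.14214604  3.1628818 ] [-0.22718824  0.10067386 -0.0357319 ]
```

View pics/w11.png

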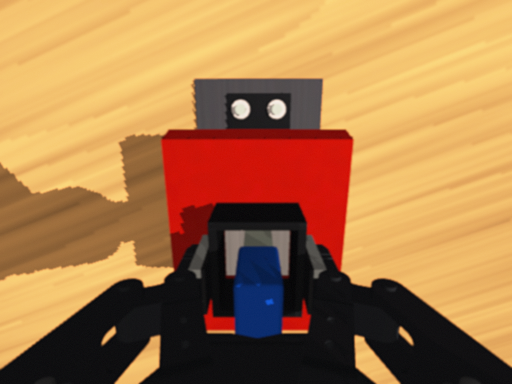

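View pics/s11.png

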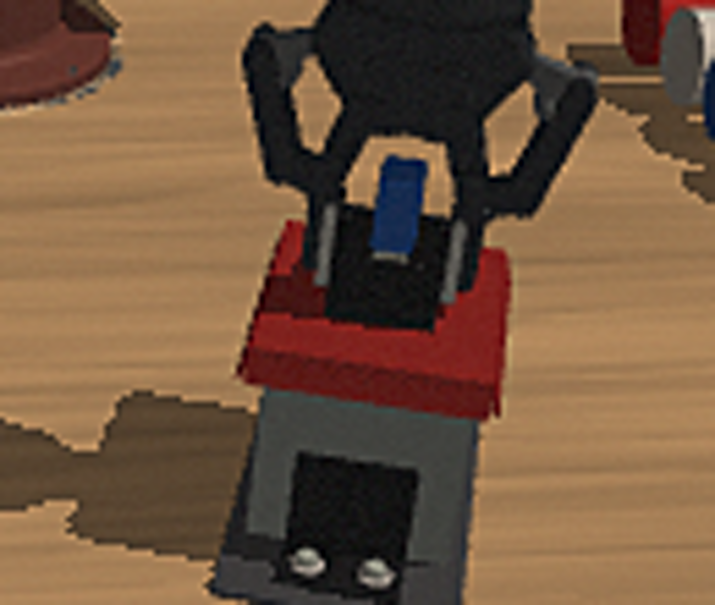

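The collar is gripped (opening 0.505) and the knob (260,290) is centred in the opening. Lifting the red lid slowly, about 105 mm, so its skirt ends about 3 cm above the knob.

Request:
carry_out:
  moves:
    - [[0,0,0,0,0,-0.05,-1],[0,0,0,0,0,-0.08,-1],[0,0,0,0,0,-0.1,-1],[0,0,0,0,0,-0.12,-1],[0,0,0,0,0,-0.1,-1],[0,0,0,0,0,-0.05,-1],[0,0,0,0,0,0,-1]]

```text
time: 17.23
tool_pos: [0.5253, 0.132, 0.1202]
tool_rot: [0.0, 0.825, 0.565, 0.001]
contact_force: [0.0, -0.1, -1.2]
gripper_width: 0.504
```

```bash
python3 -c "
from h import *
goto([.525,.1319,.205],68.7); print(state()['contact_force'],state()['ft_torque'],state()['gripper_width'])
f=grab('wrist'); save(f,'w12.png')
f=grab('scene'); save({'frame':cv2.resize(f['frame'][110:220,260:390],None,fx=5.5,fy=5.5,interpolation=cv2.INTER_CUBIC)},'s12.png')"
```

```text
t 17.23 pos [0.5253 0.132  0.1202] tool-frame shift in shares of .04: [-0.003 -0.004 -2.12 ]
yaw 68.77 tilt [0.0015 0.0002] turn z shares 0.015
[ 0.03665394 -0.06632819 -1.20006989] [ 0.02495209  0.01891779 -0.00155457] 0.5040152614307893
```

View pics/w12.png

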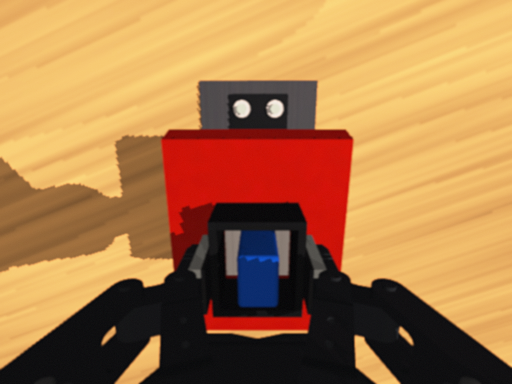

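View pics/s12.png

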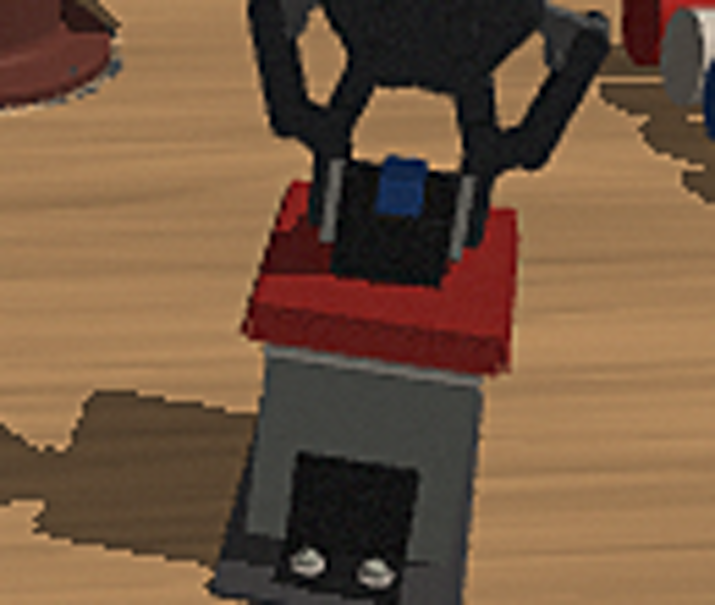

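The red lid is rising alone: 1.2 N, the knob stays put and is sinking into the collar, and the bright flange shows on the rim at (375,365). Carrying on upward.

Request:
carry_out:
  moves:
    - [[0,0,0,0,0,-0.15,-1],[0,0,0,0,0,-0.25,-1],[0,0,0,0,0,-0.3,-1],[0,0,0,0,0,-0.3,-1],[0,0,0,0,0,-0.3,-1],[0,0,0,0,0,-0.3,-1],[0,0,0,0,0,-0.25,-1],[0,0,0,0,0,-0.2,-1]]

```text
time: 18.0
tool_pos: [0.5254, 0.132, 0.2034]
tool_rot: [0.0, 0.825, 0.565, 0.001]
contact_force: [0.9, 0.1, -1.0]
gripper_width: 0.506
```

Request:
carry_out:
  moves:
    - [[0,0,0,0,0,-0.1,-1],[0,0,0,0,0,0,-1],[0,0,0,0,0,0,-1],[0,0,0,0,0,0,-1],[0,0,0,0,0,0,-1],[0,0,0,0,0,0,-1]]

```text
time: 18.5
tool_pos: [0.5244, 0.1318, 0.2044]
tool_rot: [-0.0, 0.825, 0.565, -0.001]
contact_force: [-0.2, -0.2, -0.4]
gripper_width: 0.503
```

```bash
python3 -c "
from h import *
goto([.525,.1319,.205],68.7); print(state()['contact_force'],state()['ft_torque'],state()['gripper_width'])
f=grab('wrist'); save(f,'w13.png')
f=grab('scene'); save({'frame':cv2.resize(f['frame'][80:220,240:410],None,fx=4.2,fy=4.2,interpolation=cv2.INTER_CUBIC)},'s13.png'); save(f,'s13full.png')
C=cloud(f); P=C[100:200,290:360].reshape(-1,3); hsv=cv2.cvtColor(f['frame'],cv2.COLOR_RGB2HSV)[100:200,290:360].reshape(-1,3)
b=(hsv[:,0]>100)&(hsv[:,0]<130)&(hsv[:,1]>120); print('blue z',b.sum(),P[b,2].min() if b.any() else 0,P[b,2].max() if b.any() else 0, np.median(P[b],0))
r=((hsv[:,0]<8)|(hsv[:,0]>172))&(hsv[:,1]>150)&(hsv[:,2]>50); print('red z',np.nanpercentile(P[r,2],[1,50,99]))
"
```

```text
t 18.50 pos [0.5244 0.1318 0.2044] tool-frame shift in shares of .04: [ 0.007  0.014 -0.014]
yaw 68.78 tilt [-0.0015 -0.0002] turn z shares 0.015
[-0.22499929 -0.19116209 -0.43521923] [ 0.01287054 -0.04678177  0.0106829 ] 0.502542548681249
blue z 159 nan nan [nan nan nan]
red z [0.18781275 0.20148397 0.20296591]
```

View pics/w13.png

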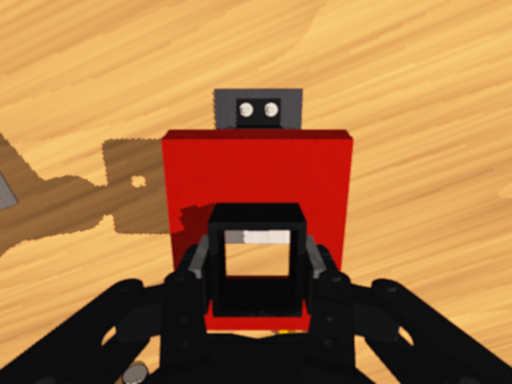

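View pics/s13.png

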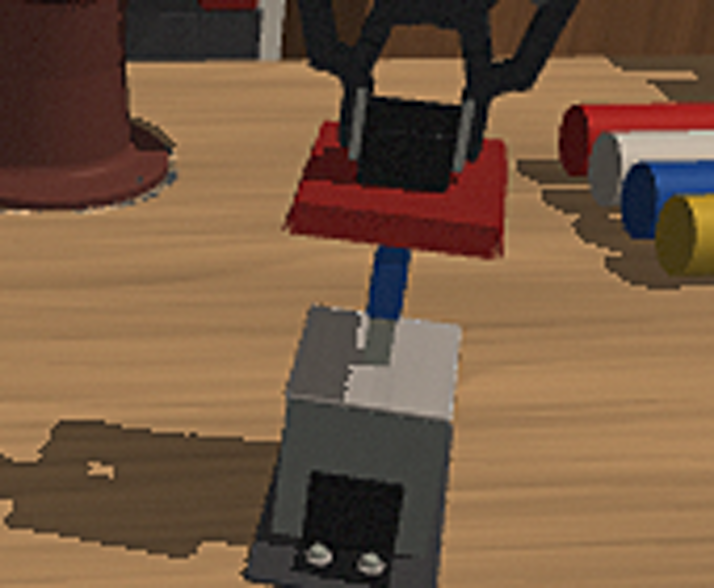

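View pics/s13full.png

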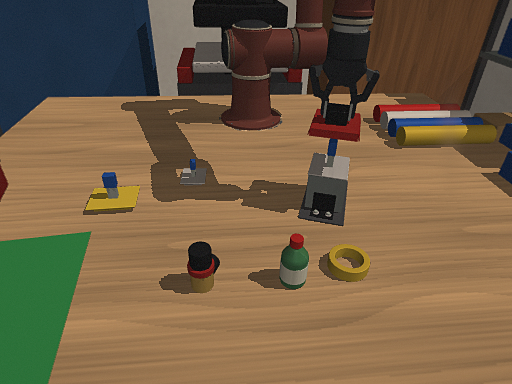

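The red lid is held level with its skirt foot at about 0.188, some 33 mm above the knob top (0.155). The inner lid sits on the tin with its knob upright at (332,150), and the bystanders are in place. One numeric check of the flange, then I'll hand in.

```bash
python3 -c "
from h import *
f=load('scene'); C=cloud(f)
P=C[155:178,312:350].reshape(-1,3); P=P[(P[:,2]>.085)&(P[:,2]<.105)]
c=np.linalg.lstsq(np.c_[P[:,:2]-P[:,:2].mean(0),np.ones(len(P))],P[:,2],rcond=None)[0]
print('flange z, slopes',len(P),c, cv2.minAreaRect((P[:,:2]*1000).astype(np.float32)))
f=np.load('last_wrist.npz');w=dict(f); C=cloud(w); T=w['W']@np.linalg.inv(w['hand_eye'])
r=w['frame'].astype(int); m=(r[...,0]>120)&(r[...,1]<50)&(C[...,2]>.15); P=C[m]
c=np.linalg.lstsq(np.c_[P[:,:2]-P[:,:2].mean(0),np.ones(len(P))],P[:,2],rcond=None)[0]; print('red plate z,slopes',c,m.sum())
print(ticket.job_done()); print(state()['time'],state()['gripper_width'])
"
```

```text
flange z, slopes 773 [-0.00481577  0.00781119  0.09401958] ((526.1925659179688, 133.71620178222656), (85.71820068359375, 105.96956634521484), 71.4844970703125)
red plate z,slopes [ 0.00512922 -0.00320622  0.20137524] 15828
the job is handed in; nothing more can be done
None
the job is handed in; nothing more can be done
```

I put both lids on the tin together, released the knob, and lifted the red lid off by its collar. I handed the job in after about 18.5 s, with the red lid still in the gripper.

- **Seating:** the lids went down to firm contact at the predicted height. After release, the knob, collar and plate tops were all within about 0.6 mm of their home heights.
- **Inner lid at the end:** its flange top measured 0.0940 m, which is the rim height plus the 4 mm flange, and it was level to about 0.5°.
- **Red lid at the end:** it was level to about 0.3°, with its skirt about 33 mm above the blue knob and the grip steady at an opening of 0.50.
- **Bystanders:** the oil bottle, regulator and tape roll look unmoved in the last picture; I did not measure their positions again.

**Disagreements between checks:**
- The two cameras differed by 2 to 3 mm on the knob and tin positions, so I used bias-corrected averages.
- A side force of about 4 N appeared as the lids seated. I took it as friction on the rim because it changed sign with almost no movement.
- The scene camera put the flange's yaw about 2.7° from the tin's. The lid and tin were within about 0.1° by the tool pose and wrist camera, so I put this down to the rough outline in that image.
- The last attempt to read the knob top from the scene depth gave no valid reading, so its height comes from the earlier wrist measurement and the known geometry.

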